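# Wind the spring-driven inspection turntable

### The job

Wind up the spring of the inspection turntable by turning its steel wing key clockwise (seen from above), in several partial turns, until the needle of the small dial next to the key stands in the broad grey sector near the end of its scale, and let go of the key there. Do not wind past that sector. Leave the orange cup standing on the turntable's platter, the loose cups, the blue bin and the stop catch as they are.

Things in the scene. Friction and masses are not known exactly. Their poses are not given: they have to be found in the camera images.
- turntable: Grey housing screwed to the bench, 150 (x) x 340 (y) x 55 mm high, on a 170 x 360 x 6 mm foot plate. Origin: centre of its underside, z up. On its flat top, along its own y axis: wing key at y = +120 mm, flat round dial (90 mm across) at y = +10 mm, aluminium platter (110 mm across, 6 mm thick, does not turn) at y = -100 mm; stop catch at x = +58, y = -160 mm.
- key (a joint): Winding angle of the key, rad: 0 = run down, grows as it is turned clockwise seen from above, hard stop at 6.6. Starts at 0.2 to 2.0. Drag inside holds the key wherever it is let go. Turning takes about 0.15 N m of drag plus 0.015 N m per rad of winding. The dial's broad grey sector spans key angles 4.9 to 5.7. The needle turns 0.6 rad per rad of key.
- key_grip (a point): Point on the key's upright axis, 92 mm above the bench, where to grip. Turns with the key: x along the wing, z up; at key angle 0, x is parallel to the housing's x. The wing is an upright steel plate 44 mm long (x), 10 mm thick (y), from 75 to 105 mm above the bench, on an 11 mm stem with an 18 mm collar below. Grip it across its thickness or over its length (flat ends).
- dial_centre (a point): Centre of the white dial, 58 mm above the bench, fixed to the housing (same axes). A black needle 36 mm long turns about it, clockwise like the key: in the housing's axes it points at angle 2.2 - 0.6 * key (rad, counterclockwise from +x). Thin ticks at key angles 0, 1, 2, 3, 4; the broad grey arc, 28 to 43 mm from the centre, runs from -0.74 to -1.22 rad.
- catch (a joint): Small dark stop catch (35 mm lever lying on the housing's top, by the platter). 0 = engaged, as it stands at the start; grows to 0.8 as it is swung open. To be left at 0.
- sample: Orange plastic cup, 40 mm high, 38 mm across the rim, 30 g, standing upright at the middle of the platter. Origin: centre of its foot, z up.
- cup_a: The same kind of orange cup, standing loose on the bench on the far side of the housing. Origin: centre of its foot.
- cup_b: The same kind of orange cup, also loose on the bench on the far side. Origin: centre of its foot.
- bin: Blue plastic stacking bin, 160 (x) x 100 (y) x 75 mm high, 0.4 kg, loose on the bench beyond the housing's platter end. Origin: centre of its underside.
Mind the look-alikes: they are no part of the job. What is shaped like the sample but white is not meant.

How it is judged:
By the outcome, as a careful person would: the job done as asked, in the order asked, and still so for the second after the job is handed in, with the robot touching nothing.
It also fails if it takes over 53 s, if anything falls off the work surface, if the arm or the gripper's body presses on something with over 40 N, if the wrist force passes 120 N, or if a joint passes its speed limit or range.

### The arm

A 7-joint arm with a two-finger parallel gripper is mounted at the origin on the work surface. World frame = base frame: x ahead of the robot, y to its left, z up, the work surface at z = 0. Lengths are in mm, angles in degrees, forces in N, time in s.
With the tool pointing down it reaches from about 400 to 925 mm from the base axis. Payload 5.6 kg.
Tool frame: the origin (TCP) lies on the centre line of the jaws, within the pads' length; the fingertips stand tips_ahead ahead of it and the grasp point (between the pads) lies 8 mm behind it (tips_ahead is the distance from the TCP to the fingertips, in mm); z points along the fingers, y is the line along which they close (so a half turn about z gives the same grasp; the last joint's range is limited). The gripper opens to 85 mm and grips with 20 to 120 N. Pads are 22 mm wide; open, the fingers measure 114 mm over their backs; the gripper's body (76 mm by 85 mm) begins 54 mm behind the grasp point. The pads swing forward as they close: fully open they stand 13 mm farther back than shut.
Start: joints at [-76.318, 26.786, -0.665, 91.828, 0.344, 61.387, -3.226], TCP at [180.796, 624.356, 242.29] pointing down, gripper open.
Joint ranges: [-144.91, 144.91], [-17.63, 115.5], [-89.93, 88.59], [15.96, 139.68], [-74.01, 254.01], [8.47, 105.57], [-167.45, 167.45]. Speed limits (degrees/s): [147.25, 147.25, 180, 180, 180, 180, 180].

### API

Orientations are given as [roll, pitch, yaw] about the fixed x, y, z axes, in that order (R = Rz(yaw) Ry(pitch) Rx(roll)).
In Python, from station import get_obs, get_image, get_calibration, job_done, cut_out, tips_ahead gives the robot as it stands.
- The arm moves only by the tool move_arm, never from a script. Its argument "plan" is one flat list of numbers, 7 for each row, row after row: the shift along the tool's x, y, z in units of 0.1 m (1.0 is 0.1 m), then the turn, a rotation vector about the tool's x, y, z in units of 2 pi rad (1.0 is 2 pi rad), then the closure, from 0 (fully open) to 1 (shut). A call has 1 to 5 rows; each row is the pose to reach, as a shift and turn from the pose commanded when the call began, along the tool's axes at that moment, turning the shorter way round; what a row does not reach only later rows make up. A row lasts 1/8 s, in which the tool goes at most 62.5 mm and 10.7 degrees, less where a joint would pass 70% of its speed; a pose out of reach is approached as far as the arm can. A call with a number of a shift or a turn outside -1 to 1 is refused whole. A call with a gripper value outside its range is refused whole. The fingers move at their own pace and stop on an object; the grip force is fixed at half the most. Time passes only in rows, so rows that repeat a pose let the fingers close. It gives the time, the measured TCP pose, the force, the opening and the grip force at its end, in the units of the state.
- get_obs(): the state, without advancing time (a new reading comes with each control period).
- get_image(name): name is "side" or "top"; returns the picture (384x512x3 uint8, red, green, blue); there is no depth.
- get_calibration(name): a dict with "K" (3x3 intrinsics, pixels), "xyz" and "attitude" of the camera in the world. Camera axes: x right, y down, z forward; pixel columns grow to the right and rows downward; lengths in mm; the calibration is good to about 2 mm. A picture is of the moment at which its call begins. get_calibration takes no time and is no camera call.
- job_done(): hands the job in; it is judged then, once.
Trained networks look in the newest picture that a camera, given by its name, has taken for a name from the list of things; names that differ only in an ending like _2 or _b are one class to them, and where a whole thing is asked for, a point or a joint stands for the part that bears it (a point fixed in the world has none). Each returns a list of dicts, best first, with "confidence" (0 to 1); they miss things now and then, are a little off and sometimes report something else, mostly with a low value. They report only what shows in the picture. A call takes as long as a camera call. They do not tell look-alikes from the thing itself.
- cut_out(label, camera): "pixels" (384x512 bool, what is visible of it) and "xy" ([column, row] in pixels, amid what is visible of it).
The state is a dict: "time": time; "joint_pos": joint angles; "joint_velocities": joint speeds; "tau": joint torques, N m; "eef_pos": TCP position; "tcp_rot": TCP orientation; "wrist_force": force on the tool from outside, world axes, zero at the start; "ft_torque": the same for the moment, N m; "grip_width": finger opening in mm; "finger_force": force on a finger pad.
Only numpy, scipy, OpenCV 4.12 (cv2) and the standard library are available. Lean on these libraries where they do the work, as an engineer would, in place of code of your own. Each camera call takes 0.05 s, during which the arm holds its last target. There are 200 camera calls.

## Working session

There is one attempt and no reset: what is moved stays moved. The work goes in short steps, Python scripts to look and compute and a tool call to move; the robot and the scene stay as the last step left them, time stands still between calls to the robot, and variables do not carry over. Pictures are saved under pics/ and viewed, at most 10 in all, crops included, and the job is handed in when it is done.

Besides the shell and the picture viewer there is one more tool, called after "Emit:" as name(argument=value, ...), one argument or row to a line, values as JSON. move_arm: Moves the arm, as the interface text tells. Its arguments: {"type":"object","properties":{"plan":{"type":"array","items":{"type":"number","minimum":-1,"maximum":1}}},"required":["plan"]}

```bash
mkdir -p pics; ls
python3 - <<'E'
from station import *
import cv2,numpy as np
o=get_obs();print({k:np.round(v,2).tolist() for k,v in o.items()});print(tips_ahead if not callable(tips_ahead) else tips_ahead())
ims=[]
for c in("side","top"):
    im=get_image(c);cv2.imwrite(f"pics/{c}0.png",im[...,::-1]);np.save(f"pics/{c}0.npy",im)
    k=get_calibration(c);print(c,k)
    for l in("turntable","key","dial_centre","sample","bin"):
        for d in cut_out(l,c)[:3]:print(l,round(d["confidence"],2),np.round(d["xy"],1),d["pixels"].sum())
E
```

```text
pics
{'time': 0.0, 'joint_pos': [-76.32, 26.84, -0.67, 91.88, 0.34, 61.39, -3.23], 'joint_velocities': [-0.05, -0.01, 0.01, -0.05, 0.03, 0.01, 0.01], 'tau': [0.0, -53.24, 0.02, -25.13, 0.01, 0.01, 0.0], 'eef_pos': [180.67, 623.81, 241.32], 'tcp_rot': [-179.9, 0.01, 163.85], 'wrist_force': [0.5, -0.76, -0.18], 'ft_torque': [0.02, 0.04, 0.03], 'finger_force': 0.0, 'grip_width': 85.36}
11.0
side {'K': array([[375.81023559,   0.        , 252.17964117],
       [  0.        , 375.81023559, 196.75076585],
       [  0.        ,   0.        ,   1.        ]]), 'xyz': array([297.95860676, 653.07926927, 533.54983581]), 'attitude': array([-121.49056235,   -1.13885965, -157.88633268])}
turntable 0.93 [231.  261.5] 11337
key 0.72 [307.7 189.3] 2871
key 0.69 [205.1 261.2] 217
dial_centre 0.95 [231.9 263.8] 11608
sample 0.75 [334.2 235.4] 350
sample 0.73 [268.4 205.4] 335
sample 0.51 [255.9 194.8] 16
bin 0.89 [309.8 189.8] 2878
top {'K': array([[465.88834327,   0.        , 252.97136031],
       [  0.        , 465.88834327, 200.68461291],
       [  0.        ,   0.        ,   1.        ]]), 'xyz': array([ 412.78356665,  -54.13040133, 1009.54338454]), 'attitude': array([-170.14671722,   -0.79166305,  -88.32743313])}
turntable 0.67 [182.  219.6] 12654
dial_centre 0.97 [182.7 219.1] 12681
sample 0.77 [236.7 303.5] 282
sample 0.7 [296.9 162.4] 297
sample 0.62 [230.1 225.4] 303
bin 0.83 [314.2 251.8] 4272
```

View images.

View pics/side0.png

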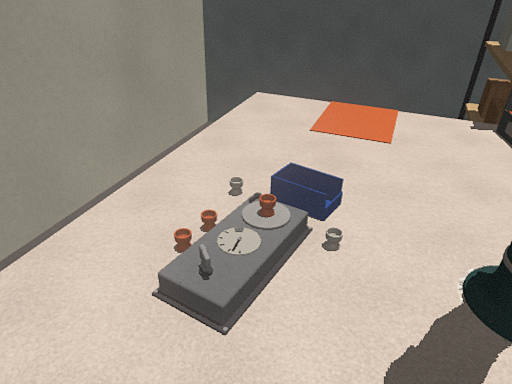

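View pics/top0.png

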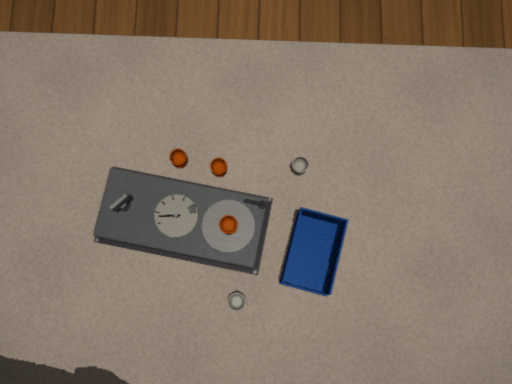

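```bash
cat > h.py <<'E'
import numpy as np,cv2
from station import *
from scipy.spatial.transform import Rotation as R
def cam(c):
    k=get_calibration(c);return k["K"],np.array(k["xyz"]),R.from_euler("xyz",k["attitude"],degrees=True).as_matrix()
def proj(c,p):
    K,t,M=cam(c);q=K@(M.T@(np.atleast_2d(p)-t).T);return (q[:2]/q[2]).T
def ray(c,uv,z):
    K,t,M=cam(c);d=M@np.linalg.solve(K,[uv[0],uv[1],1]);return t+d*(z-t[2])/d[2]
def tt(P,pts): # turntable pose (x,y,yaw) -> world
    x,y,a=P;M=np.array([[np.cos(a),-np.sin(a),0],[np.sin(a),np.cos(a),0],[0,0,1]])
    return np.atleast_2d(pts)@M.T+[x,y,0]
def overlay(P,key,c,im):
    im=im.copy();t=np.linspace(0,2*np.pi,60)
    def L(p,col,cl=True):cv2.polylines(im,[np.round(proj(c,tt(P,p))*16).astype(np.int32)],cl,col,1,cv2.LINE_AA,4)
    b=np.array([[-75,-170],[75,-170],[75,170],[-75,170]])
    L(np.c_[b,[55]*4],(255,255,0));L(np.c_[b*[85/75,180/170],[6]*4],(0,255,255))
    L(np.c_[45*np.cos(t),10+45*np.sin(t),0*t+58],(0,255,0));L(np.c_[55*np.cos(t),-100+55*np.sin(t),0*t+61],(0,255,0))
    u=np.array([[22,5],[-22,5],[-22,-5],[22,-5]]);a=-key;M=np.array([[np.cos(a),-np.sin(a)],[np.sin(a),np.cos(a)]])
    L(np.c_[u@M.T+[0,120],[105]*4],(255,0,0))
    n=2.2-.6*key;L([[0,10,59],[36*np.cos(n),10+36*np.sin(n),59]],(255,0,255),False)
    return im
E
python3 - <<'E'
from h import *
from scipy.optimize import least_squares
I={c:np.load(f"pics/{c}0.npy") for c in("side","top")}
def ell(c,p,lo,r):
    g=cv2.cvtColor(I[c],cv2.COLOR_RGB2GRAY);print(c,g[p[1]-25:p[1]+25:6,p[0]])
obs=[]
m=cut_out("turntable","top")
# rough pose from dial and platter centres clicked
D=ray("top",(176,216),58);Pl=ray("top",(228.5,225.5),61);d=D-Pl
yaw=np.arctan2(-d[0],d[1]);print(D,Pl,np.linalg.norm(d[:2]),yaw)
c0=D[:2]-10*np.array([-np.sin(yaw),np.cos(yaw)]);P=[*c0,yaw]
# refine: distance-transform of edges vs model outlines
def model(P):
    t=np.linspace(0,2*np.pi,80);s=np.linspace(-1,1,60)
    pts=[np.c_[45*np.cos(t),10+45*np.sin(t),0*t+58],np.c_[55*np.cos(t),-100+55*np.sin(t),0*t+61]]
    for z,a,b in((55,75,170),):
        for e in(-1,1):pts+= [np.c_[e*a+0*s,b*s,z+0*s],np.c_[a*s,e*b+0*s,z+0*s]]
    return tt(P,np.vstack(pts))
DT={c:cv2.GaussianBlur(cv2.distanceTransform(255-cv2.Canny(I[c],60,140),cv2.DIST_L2,5),(0,0),.7) for c in I}
def res(P,cs=("side","top")):
    r=[]
    for c in cs:
        uv=proj(c,model(P)).astype(np.float32);r.append(np.minimum(cv2.remap(DT[c],uv[None,:,0],uv[None,:,1],1)[0],6))
    return np.concatenate(r)
for cs in(("side",),("top",),("side","top")):
    s=least_squares(lambda q:res([q[0],q[1],q[2]/200],cs),[P[0],P[1],P[2]*200],loss="soft_l1",diff_step=1e-4)
    Q=[s.x[0],s.x[1],s.x[2]/200];print(cs,np.round(Q,3),s.cost)
np.save("P.npy",Q)
out=[]
for c,(x,y,w,h) in(("side",(150,185,170,140)),("top",(90,155,190,120))):
    k=4;im=I[c]
    # overlay drawn at native res beside raw
    a=cv2.resize(im[y:y+h,x:x+w,::-1],(600,int(600*h/w)),interpolation=cv2.INTER_CUBIC);cv2.imwrite(f"pics/{c}_z.png",a)
    o=overlay(Q,1.0,c,im);out.append(cv2.resize(o[y:y+h,x:x+w,::-1],(400,int(400*h/w)),interpolation=cv2.INTER_CUBIC))
H=max(o.shape[0] for o in out);raw=cv2.resize(I["top"][155:275,90:280,::-1],(800,505))[:250]
top=np.hstack([np.pad(o,((0,H-o.shape[0]),(0,0),(0,0))) for o in out])
z=[cv2.resize(I["top"][190:245,95:205,::-1],(400,200),interpolation=cv2.INTER_CUBIC),cv2.resize(I["side"][225:290,160:290,::-1],(400,200),interpolation=cv2.INTER_CUBIC)]
cv2.imwrite("pics/ov.png",np.vstack([top,np.hstack(z)]))
E
```

```text
[541.42634195  94.8611988   58.        ] [524.76404553 -13.87296587  61.        ] 110.00341216342302 -0.15205599488387012
('side',) [ 5.41148e+02  8.68240e+01 -1.56000e-01] 97.47627556324005
('top',) [ 5.41978e+02  8.56210e+01 -1.54000e-01] 143.1322500705719
('side', 'top') [ 5.41987e+02  8.65860e+01 -1.55000e-01] 242.25322651863098
```

View pics/ov.png

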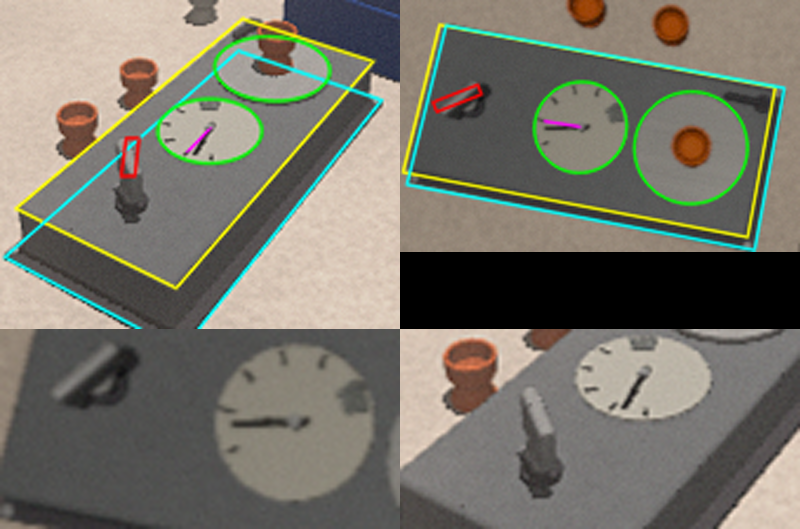

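```bash
cat >> h.py <<'E'
def needle(c,im,P,n=None):
    """key angle from dark pixels: for each angle mean grey along radius 10..30 of the needle line"""
    g=cv2.cvtColor(im,cv2.COLOR_RGB2GRAY).astype(np.float32);a=np.radians(np.arange(-90,150,.5));r=np.linspace(12,26,15)
    pts=np.stack([r*np.cos(a[:,None]),10+r*np.sin(a[:,None]),0*a[:,None]+0*r+59.5],-1).reshape(-1,3)
    uv=proj(c,tt(P,pts)).astype(np.float32);v=cv2.remap(g,uv[None,:,0],uv[None,:,1],1).reshape(len(a),-1).mean(1)
    w=np.clip(np.median(v)-v-15,0,None);i=np.argmax(w);s=slice(max(i-24,0),i+25)
    return (2.2-(a[s]*w[s]).sum()/w[s].sum())/.6 if w[i]>0 else None, w[i]
E
python3 - <<'E'
from h import *
P=np.load("P.npy")
for c in("top","side"):print(c,needle(c,np.load(f"pics/{c}0.npy"),P))
k=tt(P,[0,120,92])[0];o=get_obs();M=R.from_euler("xyz",o["tcp_rot"],degrees=True).as_matrix()
print("key",k,"wing deg",np.degrees(P[2]));print("d tool",M.T@(k-[180.796,624.356,242.29]),M.round(3).tolist())
for c in("top","side"):print(proj(c,tt(P,[0,120,105])))
E
```

```text
top (np.float64(0.637734111559195), np.float32(64.89433))
side (np.float64(0.6618083131900669), np.float32(115.95599))
key [560.51945184 205.14638428  92.        ] wing deg -8.884313300670359
d tool [-481.34375987 -297.04564356  150.2855827 ] [[-0.961, 0.278, 0.0], [0.278, 0.961, 0.0], [-0.0, 0.0, -1.0]]
[[116.73941631 201.30769651]]
[[204.93117395 251.14513778]]
```

Emit:
move_arm(
  plan=[-0.48,-0.297,0,0,0,0,0,-0.96,-0.594,0,0,0,0,0],
)

```text
time: 0.9
eef_pos: [256.9, 539.8, 242.1]
tcp_rot: [180.0, 0.0, 163.9]
wrist_force: [1.2, 0.4, -0.3]
grip_width: 85.6
finger_force: 0.0
```

Emit:
move_arm(
  plan=[-0.48,-0.297,0,0,0,0,0,-0.96,-0.594,0,0,0,0,0],
)

```text
time: 1.15
eef_pos: [333.3, 455.5, 242.6]
tcp_rot: [180.0, 0.0, 163.9]
wrist_force: [0.2, 1.1, 0.0]
grip_width: 85.5
finger_force: 0.0
```

Emit:
move_arm(
  plan=[-0.48,-0.297,0,0,0,0,0,-0.96,-0.594,0,0,0,0,0],
)

```text
time: 1.4
eef_pos: [409.0, 371.7, 242.7]
tcp_rot: [180.0, 0.0, 163.9]
wrist_force: [0.3, 0.5, -0.3]
grip_width: 85.1
finger_force: 0.0
```

Emit:
move_arm(
  plan=[-0.48,-0.297,0,0,0,0,0,-0.96,-0.594,0,0,0,0,0],
)

```text
time: 1.65
eef_pos: [484.7, 288.0, 242.7]
tcp_rot: [180.0, 0.0, 163.9]
wrist_force: [1.0, -1.0, -0.0]
grip_width: 85.2
finger_force: 0.0
```

Emit:
move_arm(
  plan=[-0.48,-0.297,0,0,0,0,0,-0.97,-0.594,0,0,0,0,0,-0.97,-0.594,0,0,0,0.028,0,-0.97,-0.594,0,0,0,0.056,0,-0.97,-0.594,0,0,0,0.083,0],
)

```text
time: 2.28
eef_pos: [560.3, 205.1, 242.3]
tcp_rot: [180.0, -0.0, 133.6]
wrist_force: [0.7, 0.4, -0.5]
grip_width: 85.2
finger_force: 0.0
```

Emit:
move_arm(
  plan=[0,0,0.4,0,0,0,0,0,0,0.8,0,0,0,0,0,0,0.9,0,0,0,0,0,0,0.9,0,0,0,0],
)

```text
time: 2.78
eef_pos: [560.4, 205.3, 152.5]
tcp_rot: [-180.0, 0.0, 134.0]
wrist_force: [-1.0, 0.2, 0.8]
grip_width: 85.3
finger_force: 0.0
```

Run:
```python
from h import *
o=get_obs();print(np.round(o["joint_pos"],1),np.round(o["eef_pos"],1))
s=get_image("side");t=get_image("top");P=np.load("P.npy")
print(needle("side",s,P),needle("top",t,P))
a=cv2.resize(s[150:290,130:300,::-1],(486,400),interpolation=cv2.INTER_CUBIC);b=cv2.resize(t[150:260,70:190,::-1],(300,275),interpolation=cv2.INTER_CUBIC)
cv2.imwrite("pics/d1.png",np.hstack([a,np.pad(b,((0,125),(0,0),(0,0)))]))
```

```text
[-35.4  28.   15.8 104.6  -9.7  48.7  29. ] [560.4 205.3 152.5]
(np.float64(0.6625652986077354), np.float32(147.98547)) (np.float64(0.6343273406502355), np.float32(69.54506))
```

View pics/d1.png

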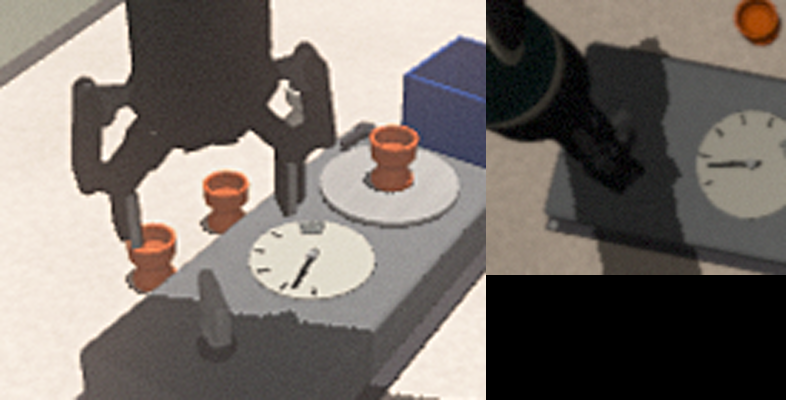

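Emit:
move_arm(
  plan=[0,0,0.3,0,0,0,0,0,0,0.5,0,0,0,0,0,0,0.65,0,0,0,0,0,0,0.65,0,0,0,0],
)

```text
time: 3.38
eef_pos: [559.7, 205.0, 86.4]
tcp_rot: [-179.9, -0.0, 134.0]
wrist_force: [0.5, 0.2, 1.0]
grip_width: 85.7
finger_force: 0.0
```

Emit:
move_arm(
  plan=[0,0,0,0,0,0,1,0,0,0,0,0,0,1,0,0,0,0,0,0,1,0,0,0,0,0,0,1,0,0,0,0,0,0,1],
)

```text
time: 4.0
eef_pos: [561.0, 206.0, 87.8]
tcp_rot: [179.9, 0.0, 134.0]
wrist_force: [3.4, 2.8, 0.0]
grip_width: 9.1
finger_force: 60.6
```

Emit:
move_arm(
  plan=[0,0.016,0,0,0,0.025,1,0,0.016,0,0,0,0.05,1,0,0.016,0,0,0,0.075,1,0,0.016,0,0,0,0.1,1,0,0.016,0,0,0,0.125,1],
)

```text
time: 4.62
eef_pos: [562.5, 206.7, 87.8]
tcp_rot: [179.8, -0.0, 88.7]
wrist_force: [3.7, 1.2, -1.3]
grip_width: 9.0
finger_force: 60.4
```

```bash
cat > look.py <<'E'
from h import *
o=get_obs();print(round(o["time"],2),np.round(o["joint_pos"],1),np.round(o["eef_pos"],1),np.round(o["tcp_rot"],1),np.round(o["wrist_force"],1),np.round(o["ft_torque"],2),o["grip_width"])
P=np.load("P.npy")
for c in("side","top"):
    im=get_image(c);np.save(f"pics/{c}L.npy",im);print(c,needle(c,im,P))
E
python3 look.py
```

```text
4.62 [-42.8  34.9  25.8 106.7 -21.3  43.1  -6.5] [562.5 206.7  87.8] [179.8  -0.   88.7] [ 3.7  1.2 -1.3] [ 0.2  -0.65  0.14] 9.026480503403757
side (np.float64(1.4251200193940472), np.float32(106.230736))
top (np.float64(1.4429389600395541), np.float32(71.68936))
```

Emit:
move_arm(
  plan=[0,0,0,0,0,0.025,1,0,0,0,0,0,0.05,1,0,0,0,0,0,0.075,1,0,0,0,0,0,0.1,1,0,0,0,0,0,0.125,1],
)

```text
time: 5.35
eef_pos: [563.9, 206.1, 87.9]
tcp_rot: [179.8, -0.2, 43.9]
wrist_force: [8.6, -0.0, -5.1]
grip_width: 8.9
finger_force: 59.9
```

Emit:
move_arm(
  plan=[0,0,0,0,0,0.025,1,0,0,0,0,0,0.05,1,0,0,0,0,0,0.075,1,0,0,0,0,0,0.1,1,0,0,0,0,0,0.1,1],
)

```text
time: 5.98
eef_pos: [564.5, 204.9, 87.8]
tcp_rot: [179.8, -0.4, 8.0]
wrist_force: [10.1, -1.4, -4.7]
grip_width: 9.3
finger_force: 60.0
```

```bash
python3 look.py
```

```text
5.97 [-56.6  40.8  46.1 107.5 -38.7  48.3 -72.5] [564.5 204.9  87.8] [179.8  -0.4   8. ] [10.1 -1.4 -4.7] [-0.27 -1.86 -0.1 ] 9.277334599233013
side (np.float64(2.7932023457397124), np.float32(163.17703))
top (np.float64(2.9494628669157734), np.float32(68.14824))
```

Emit:
move_arm(
  plan=[0,0,0,0,0,0,0,0,0,0,0,0,0,0,0,0,0,0,0,0,0,0.007,0.019,0,0,0,0,0,0.007,0.019,0,0,0,0,0],
)

```text
time: 6.7
eef_pos: [562.3, 204.4, 87.3]
tcp_rot: [180.0, 0.0, 8.0]
wrist_force: [0.5, -0.0, 0.5]
grip_width: 85.6
finger_force: 0.0
```

```bash
python3 look.py
```

```text
6.7 [-56.4  40.8  45.9 107.6 -38.8  48.6 -72.4] [562.3 204.4  87.3] [180.   0.   8.] [ 0.5 -0.   0.5] [ 0.05 -0.07 -0.02] 85.55346400428046
side (np.float64(2.7928186661535235), np.float32(164.8029))
top (np.float64(2.9454992774420248), np.float32(69.46243))
```

Emit:
move_arm(
  plan=[0,0,0,0,0,-0.029,0,0,0,0,0,0,-0.058,0,0,0,0,0,0,-0.087,0,0,0,0,0,0,-0.116,0,0,0,0,0,0,-0.145,0],
)

```text
time: 7.42
eef_pos: [562.3, 204.6, 87.3]
tcp_rot: [180.0, -0.0, 60.5]
wrist_force: [-0.1, -0.0, 0.1]
grip_width: 85.5
finger_force: 0.0
```

Emit:
move_arm(
  plan=[0,0,0,0,0,-0.029,0,0,0,0,0,0,-0.058,0,0,0,0,0,0,-0.087,0,0,0,0,0,0,-0.116,0,0,0,0,0,0,-0.145,0],
)

```text
time: 8.05
eef_pos: [562.3, 204.5, 87.3]
tcp_rot: [-180.0, 0.0, 112.7]
wrist_force: [0.9, -0.9, 0.5]
grip_width: 85.3
finger_force: 0.0
```

Emit:
move_arm(
  plan=[0,0,0,0,0,-0.029,0,0,0,0,0,0,-0.058,0,0,0,0,0,0,-0.087,0,0,0,0,0,0,-0.116,0,0,0,0,0,0,-0.145,0],
)

```text
time: 8.68
eef_pos: [562.4, 204.4, 87.3]
tcp_rot: [-180.0, 0.0, 164.9]
wrist_force: [0.3, -1.1, -0.3]
grip_width: 85.7
finger_force: 0.0
```

Emit:
move_arm(
  plan=[0,0,0,0,0,-0.03,0,0,0,0,0,0,-0.06,0,0,0,0,0,0,-0.065,0,0,0,0,0,0,-0.065,0],
)

```text
time: 9.18
eef_pos: [562.4, 204.4, 87.2]
tcp_rot: [-180.0, -0.0, -172.2]
wrist_force: [0.1, 0.1, 0.5]
grip_width: 85.3
finger_force: 0.0
```

```bash
python3 look.py
```

```text
9.18 [-23.7  33.    0.6 105.4  -0.5  41.6  75.1] [562.4 204.4  87.2] [-180.    -0.  -172.2] [0.1 0.1 0.5] [-0.02 -0.02 -0.01] 85.32889727627122
side (np.float64(2.793995890734013), np.float32(169.94342))
top (np.float64(2.949166388419248), np.float32(70.9173))
```

Emit:
move_arm(
  plan=[0,0,0,0,0,0,1,0,0,0,0,0,0,1,0,0,0,0,0,0,1,0,0,0,0,0,0,1,0,0,0,0,0,0,1],
)

```text
time: 9.9
eef_pos: [562.3, 204.5, 87.4]
tcp_rot: [-180.0, -0.0, -172.0]
wrist_force: [-0.7, -0.3, 1.2]
grip_width: 9.0
finger_force: 58.7
```

Emit:
move_arm(
  plan=[0,0,0,0,0,0.025,1,0,0,0,0,0,0.05,1,0,0,0,0,0,0.075,1,0,0,0,0,0,0.1,1,0,0,0,0,0,0.125,1],
)

```text
time: 10.52
eef_pos: [562.4, 204.7, 87.4]
tcp_rot: [180.0, 0.0, 142.7]
wrist_force: [-0.5, -0.0, 0.8]
grip_width: 9.0
finger_force: 58.9
```

```bash
python3 look.py
```

```text
10.53 [-32.4  33.2  12.  106.   -9.9  41.7  37.9] [562.4 204.7  87.4] [180.    0.  142.7] [-0.5 -0.   0.8] [-0.03 -0.    0.26] 9.033763829748352
side (np.float64(3.555198107966183), np.float32(149.46445))
top (np.float64(3.735322355807444), np.float32(65.54053))
```

Well centred now. Another 45°, then look before the final part.

Emit:
move_arm(
  plan=[0,0,0,0,0,0.025,1,0,0,0,0,0,0.05,1,0,0,0,0,0,0.075,1,0,0,0,0,0,0.1,1,0,0,0,0,0,0.125,1],
)

```text
time: 11.25
eef_pos: [562.6, 204.8, 87.4]
tcp_rot: [180.0, -0.0, 97.9]
wrist_force: [1.1, 0.4, 0.2]
grip_width: 9.3
finger_force: 58.9
```

```bash
python3 look.py
```

```text
11.25 [-40.9  34.5  23.5 106.6 -19.4  42.8   1.2] [562.6 204.8  87.4] [180.   -0.   97.9] [1.1 0.4 0.2] [ 0.   -0.11  0.23] 9.250893554997791
side (np.float64(4.3384555827408855), np.float32(143.14925))
top (np.float64(4.499756367456475), np.float32(70.9973))
```

Emit:
move_arm(
  plan=[0,0,0,0,0,0.028,1,0,0,0,0,0,0.056,1,0,0,0,0,0,0.084,1,0,0,0,0,0,0.112,1,0,0,0,0,0,0.139,1],
)

```text
time: 11.98
eef_pos: [562.8, 204.8, 87.4]
tcp_rot: [180.0, -0.0, 48.0]
wrist_force: [1.6, -0.2, -0.5]
grip_width: 9.1
finger_force: 58.9
```

```bash
python3 look.py;python3 - <<'E'
import numpy as np,cv2
s=np.load("pics/sideL.npy");t=np.load("pics/topL.npy")
cv2.imwrite("pics/e1.png",np.hstack([cv2.resize(s[200:290,150:290,::-1],(420,270),interpolation=2),cv2.resize(t[185:250,140:215,::-1],(312,270),interpolation=2)]))
E
```

```text
11.97 [-49.9  37.3  36.1 107.2 -30.2  45.3 -39.6] [562.8 204.8  87.4] [180.  -0.  48.] [ 1.6 -0.2 -0.5] [-0.02 -0.23  0.18] 9.101145672096747
side (np.float64(5.261710816676559), np.float32(152.22932))
top (np.float64(5.354441174874089), np.float32(70.79567))
```

View pics/e1.png

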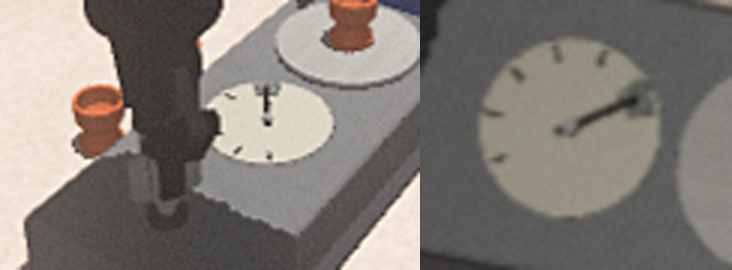

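The needle (tip at about crop 640,98) stands in the middle of the grey sector, at key ≈ 5.3. Next I let go and lift clear.

Emit:
move_arm(
  plan=[0,0,0,0,0,0,0,0,0,0,0,0,0,0,0,0,0,0,0,0,0,0,0,0,0,0,0,0,0,0,0,0,0,0,0],
)

```text
time: 12.7
eef_pos: [562.3, 204.6, 87.3]
tcp_rot: [-180.0, -0.0, 47.9]
wrist_force: [0.8, 0.5, -0.8]
grip_width: 85.4
finger_force: 0.0
```

Emit:
move_arm(
  plan=[0,0,-0.2,0,0,0,0,0,0,-0.5,0,0,0,0,0,0,-1,0,0,0,0,0,0,-1,0,0,0,0,0,0,-1,0,0,0,0],
)

```text
time: 13.32
eef_pos: [562.2, 204.9, 188.1]
tcp_rot: [-180.0, -0.1, 47.9]
wrist_force: [0.2, -0.1, -0.1]
grip_width: 85.6
finger_force: 0.0
```

```bash
python3 look.py;python3 - <<'E'
import numpy as np,cv2
s=np.load("pics/sideL.npy");t=np.load("pics/topL.npy")
cv2.imwrite("pics/f1.png",np.hstack([cv2.resize(s[150:310,140:360,::-1],(440,320),interpolation=2),cv2.resize(t[140:310,90:360,::-1],(360,227),interpolation=2).copy() if 0 else cv2.resize(t[140:320,150:352,::-1],(359,320),interpolation=2)]))
E
```

```text
13.32 [-54.3  29.6  41.7 104.3 -23.7  55.1 -44.5] [562.2 204.9 188.1] [-1.80e+02 -1.00e-01  4.79e+01] [ 0.2 -0.1 -0.1] [0.04 0.05 0.02] 85.56843855984656
side (np.float64(5.269342016750979), np.float32(142.67902))
top (np.float64(5.349602245288729), np.float32(72.313896))
```

View pics/f1.png

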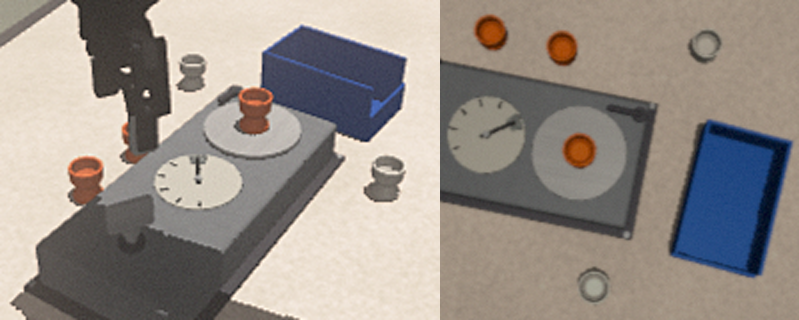

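The needle stays in the grey sector. The cups, bin and catch are as they were, and the gripper is clear of the key.

```bash
python3 -c "
from station import job_done
print(job_done())"
```

```text
the job is handed in; nothing more can be done
None
```

The spring is wound to a key angle of about 5.3, the needle stands in the middle of the grey sector, the key is released, and nothing else was moved; the job was handed in at about 13.4 s.

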